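# Free the glassblower's tweezers and hold them at the gauge mark

## Robot

A 7-joint arm with a two-finger parallel gripper is mounted at the origin on the work surface. World frame = base frame: x ahead of the robot, y to its left, z up, the work surface at z = 0. Lengths are in m, angles in rad, forces in N, time in s.
With the tool pointing down it reaches from about 0.4 to 0.85 m from the base axis. Payload 4.5 kg.
Tool frame: the origin (TCP) lies midway between the tips of the shut fingers; the grasp point (between the pads) lies 19 mm behind it; z points along the fingers, y is the line along which they close (so a half turn about z gives the same grasp; the last joint's range is limited). The gripper opens to 88 mm and grips with 3 to 60 N. Pads are 18 mm wide; open, the fingers measure 123 mm over their backs; the gripper's body (75 mm by 187 mm) begins 45 mm behind the grasp point.
Start: joints at [-1.195, 0.689, -0.195, 1.565, 0.157, 0.902, -0.215], TCP at [0.209, 0.589, 0.239] pointing down, gripper open.
Joint ranges: [-3.01, 3.01], [-0.46, 2.08], [-1.47, 1.51], [0.13, 2.56], [-1, 4.14], [0.04, 2.09], [-2.66, 2.66]. Speed limits (rad/s): [2.57, 2.57, 3.14, 3.14, 3.14, 3.14, 3.14].

## Interface

Orientations are given as a unit quaternion [x, y, z, w].
In Python, from plant import r gives the robot as it stands. The module is installed in compiled form; this text tells all that it offers.
- The arm moves only by the tool step_arm, never from a script. Its argument "series" is a list of rows, each a list of 7 numbers: the shift along the world's x, y, z in mm, then the turn, a rotation vector about the world's x, y, z in rad, then the closure, from 0 (fully open) to 1 (shut). A call has 1 to 20 rows; each row shifts and turns the commanded pose from where the row before left it; what a row does not reach is not made up. A row lasts 1/10 s, in which the tool goes at most 50 mm and 8.59 degrees, less where a joint would pass 70% of its speed; a pose out of reach is approached as far as the arm can. A call is refused whole if a number of a shift passes 50 or a number of a turn 0.15, either way. A call with a gripper value outside its range is refused whole. The fingers move at their own pace and stop on an object; "force" is the grip in N (left out, the last holds). Time passes only in rows, so rows that do not move let the fingers close. It gives the time, the measured TCP pose, the force, the opening and the grip force at its end, in the units of the state.
- r.get_state(): the state, without advancing time (a new reading comes with each control period).
- r.snapshot(name): name is "side" or "top"; returns (picture, depth): 400x640x3 uint8, blue, green, red; 400x640 float32, m along the optical axis (not along the pixel's ray), 0 where there is no reading.
- r.get_calibration(name): a dict with "intrinsics" (3x3 intrinsics, pixels), "dist_coeffs" ([k1, k2, p1, p2, k3] as OpenCV has them; the pictures are not rectified), "pose" (4x4, takes a point from camera to world coordinates). Camera axes: x right, y up, looking along -z (the intrinsics and any distortion apply to the point x, -y, -z); pixel columns grow to the right and rows downward; lengths in m; the calibration is good to about 2 mm. A picture is of the moment at which its call begins. get_calibration takes no time and is no camera call.
- r.finish_job(): hands the job in; it is judged then, once.
The state is a dict: "clock": time; "q": joint angles; "qd": joint speeds; "joint_torque": joint torques, N m; "tool_pos": TCP position; "eef_rot": TCP orientation; "contact_force": force on the tool from outside, world axes, zero at the start; "moment": the same for the moment, N m; "opening": opening from 0.0 (shut) to 1.0 (fully open); "finger_force": force on a finger pad.
Only numpy, scipy, OpenCV 4.12 (cv2) and the standard library are available. Lean on these libraries where they do the work, as an engineer would, in place of code of your own. Each camera call takes 0.05 s, during which the arm holds its last target. There are 200 camera calls.

## Task

Slide the roll of label tape up off the spindle and leave it lying flat on the round cork pad. Then take the sprung tweezers by their ribbed finger plates, lift them off the spindle until they are clear above its top, and squeeze them to the gauge mark, tips 12 mm apart (the bar's rib then lies over the opposite blade), never letting the tips meet. Keep that gap steady for a few seconds and finish still holding them up like that, with the tin, carton and burner left in their places.

Things in the scene. Friction and masses are not known exactly. Their poses are not given: they have to be found in the camera images.
- spindle_top (a point): Top centre of the upright steel spindle (12 mm diameter, top 75 mm above the bench) of a fixed wooden stand: foot 70 mm wide, 8 mm thick, reaching 180 mm along +x (towards the tips) and 35 mm back; a block 58 x 58 mm under the eye and a rest 16 x 60 mm, 150 mm along +x, under the blades, both tops 24 mm above the bench.
- roll_center (a point): Centre (half-way up) of the loose roll of white paper label tape on a cardboard core: outside diameter 52 mm, hole 22 mm, 25 mm high, about 60 g. At the start it is threaded on the spindle, resting on the tweezers' eye, underside 40 mm above the bench. z is its axis.
- pad_top (a point): Centre of the top face of the fixed round cork pad, 120 mm in diameter, 5 mm thick, flat on the bench.
- eye (a point): Centre, half-way up (32 mm above the bench at the start), of the round steel eye at the back end of the loose tweezers: 40 mm outside, 34 mm inside, 16 mm high, loosely around the spindle, under the roll. The tweezers (about 100 g, 190 mm long) lie on edge so the blades open and close level. +x points to the tips, z up.
- grip (a point): Where to hold the tweezers: middle line, 112 mm from the eye's centre, half-way up, between the dark ribbed plates (40 mm long, 16 mm high) outside the blades, near the balance point; 32 mm above the bench. +x to the tips, y closing direction. Width over the plates: 35.5 mm at rest, 22.5 mm at 12 mm tip gap; the gap changes 1.8 mm per mm of width. Springs: 4 N, rising to 9 N at the mark.
- tip_left (a point): Inner face of the tip of the +y blade, 186 mm from the eye's centre, half-way up. Distance tip_left to tip_right is the tip gap: 36 mm at rest, 12 mm wanted. This blade carries the gauge bar: aluminium, 52 mm long, on top of the blades 160 mm from the eye's centre, crossing over the other blade; its dark rib, 15 mm long, lies right over the other blade at 12 mm gap.
- tip_right (a point): Inner face of the tip of the blade on the tweezers' -y side, half-way up.
- tin: Bystander: open brass tin, 96 mm across, 28 mm high, loose. Origin at the centre of its underside.
- carton: Bystander: closed cardboard box 94 x 134 x 44 mm, loose. Origin at the centre of its underside.
- burner: Bystander: blue bench burner, 110 mm across, 120 mm high, loose. Origin at the centre of its underside.
- roll: The roll of tape as a whole; origin at the centre of its underside.
- tweezers: The tweezers as a whole; origin at the centre of the eye's underside, +x to the tips.
- stand: The fixed wooden stand with the spindle; origin on the bench under the spindle, +x towards the tweezers' tips.
There are look-alikes about, which are no part of the job. There is more than one size of the tweezers; the job needs the middle-sized.

How it is judged:
On the way, in this order (a step that is already met when the one before it is completed fails the run):
1. the roll is off the spindle and lies flat on the cork pad, let go (horizontal distance between roll_center and pad_top below 0.04 m and height (world z) of roll_center between 0.014 and 0.021 m and angle between roll_center's own z axis and vertical below 0.1 rad and contact force between the fingers and roll below 0.05 N), for 0.2 s.
2. the tweezers, held by the fingers clear above the spindle, keep their tips 12 mm apart (9 to 15 mm) for 2 s (distance between tip_left and tip_right between 0.009 and 0.015 m and height (world z) of each of eye, grip above 0.09 m and contact force between tweezers and stand below 0.05 N and contact force between the fingers and tweezers above 1 N), for 2 s.
At the end, for the whole second after the job is handed in: Roll flat, let go, within 40 mm of the pad's centre; tweezers held still by the fingers alone, eye and finger plates over 90 mm above the bench, tips 9 to 15 mm apart; tin, carton and burner within 20 mm of their places (all of step 1 and all of step 2 and linear speed of each of tweezers, roll below 0.02 m/s and distance of each of tin, carton, burner from where it was at the start of the episode below 0.02 m); the arm keeps its last pose, push and grip.
It fails at once if the tweezers' tips meet (gap under 4 mm) (distance between tip_left and tip_right below 0.004 m).
It fails at once if tin, carton or burner shifted more than 20 mm (distance of any of tin, carton, burner from where it was at the start of the episode above 0.02 m).
It also fails if it takes over 61 s, if anything falls off the work surface, if the arm or the gripper's body presses on something with over 40 N, if the wrist force passes 120 N, or if a joint passes its speed limit or range.

## Working session

There is one attempt and no reset: what is moved stays moved. The work goes in short steps, Python scripts to look and compute and a tool call to move; the robot and the scene stay as the last step left them, time stands still between calls to the robot, and variables do not carry over. Pictures are saved under pics/ and viewed, at most 10 in all, crops included, and the job is handed in when it is done.

Besides the shell and the picture viewer there is one more tool, called in YAML: its name, and indented under it one key for each argument. step_arm: Moves the arm, as the interface text tells. Its arguments: {"type":"object","properties":{"series":{"type":"array"},"force":{"type":"number"}},"required":["series"]}

```bash
mkdir -p pics; cat > h.py <<'E'
import numpy as np, cv2
from plant import r
def snap(n,f=None):
    p,d=r.snapshot(n)
    if f: cv2.imwrite('pics/'+f,p)
    return p,d
def ray(n,uv):
    c=r.get_calibration(n);K=np.array(c['intrinsics'],float);D=np.array(c['dist_coeffs'],float);T=np.array(c['pose'])
    u=cv2.undistortPoints(np.array(uv,float).reshape(-1,1,2),K,D).reshape(-1,2)
    d=np.c_[u[:,0],-u[:,1],-np.ones(len(u))]
    return T[:3,3],d@T[:3,:3].T
def onz(n,uv,z):
    o,d=ray(n,uv); return o+d*((z-o[2])/d[:,2])[:,None]
def dep(n,uv,D):
    o,d=ray(n,uv); return np.array([o+di*D[int(v),int(u)] for di,(u,v) in zip(d,uv)])
E
python3 - <<'E'
from h import *
for n in('top','side'):
    p,d=snap(n,n+'0.png'); np.save(n+'0.npy',d); c=r.get_calibration(n); print(n,np.round(c['pose'],3).tolist(),np.round(c['intrinsics'],1).tolist(),c['dist_coeffs'],(d>0).mean())
s=r.get_state();print(s)
E
```

```text
top [[0.008, 0.979, -0.204, 0.37], [-1.0, 0.008, -0.004, 0.124], [-0.002, 0.204, 0.979, 1.045], [0.0, 0.0, 0.0, 1.0]] [[372.7, 0.0, 320.0], [0.0, 372.7, 198.9], [0.0, 0.0, 1.0]] [-0.04166799  0.          0.          0.          0.        ] 0.99594140625
side [[0.88, 0.225, -0.419, -0.026], [-0.475, 0.445, -0.759, -0.983], [0.016, 0.867, 0.498, 0.791], [0.0, 0.0, 0.0, 1.0]] [[463.1, 0.0, 319.2], [0.0, 463.1, 193.7], [0.0, 0.0, 1.0]] [-0.11398915  0.          0.          0.          0.        ] 0.996015625
{'clock': 0.1, 'q': array([-1.19522247,  0.68987565, -0.19451118,  1.56618553,  0.15729434,
        0.90251127, -0.21512786]), 'qd': array([ 0.0008852 , -0.00272116, -0.00054218, -0.00225395, -0.00099684,
       -0.00168423, -0.0010078 ]), 'joint_torque': array([-2.07830992e-03, -5.28507686e+01, -1.27146576e+00, -1.53839850e+01,
       -5.25896531e-02,  1.90916158e-03,  5.03100750e-05]), 'tool_pos': array([0.2093367 , 0.58832507, 0.2380198 ]), 'eef_rot': array([ 1.70040918e-01,  9.85436682e-01, -7.91710597e-04, -7.60493888e-05]), 'contact_force': array([-0.07061744,  0.31685039,  0.09379058]), 'moment': array([0.00546013, 0.01040047, 0.04341421]), 'finger_force': 0.0, 'opening': 0.9965874135057946}
```

View pics/top0.png

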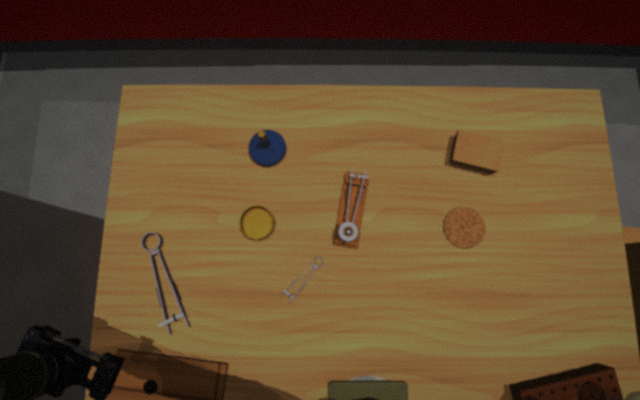

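View pics/side0.png

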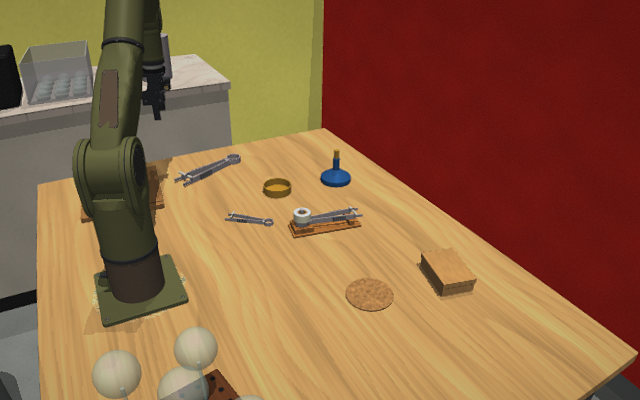

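Top view: the large tweezers are at (152,240), the small ones at (318,262), and the middle-sized ones are on the stand with their eye under the white roll at (348,232) and tips near (358,178). The cork pad is at (464,228), tin at (257,223), burner at (267,148) and carton at (475,152). In the side view the roll is at (302,215) and the pad at (370,294). I choose the set on the stand and will check it in a close crop.

```bash
python3 - <<'E'
from h import *
t=cv2.imread('pics/top0.png');s=cv2.imread('pics/side0.png')
a=cv2.resize(t[160:260,315:395],None,fx=5,fy=5,interpolation=cv2.INTER_CUBIC)
b=cv2.resize(s[195:245,280:370],None,fx=4,fy=4,interpolation=cv2.INTER_CUBIC)
c=np.zeros((500,770,3),np.uint8);c[:500,:400]=a;c[:200,405:765]=b
cv2.imwrite('pics/crop1.png',cv2.convertScaleAbs(c,alpha=1.3))
dt=np.load('top0.npy');ds=np.load('side0.npy')
def blobs(n,img,d,m,name,amin):
    k,l,st,ce=cv2.connectedComponentsWithStats(m.astype(np.uint8))
    for i in range(1,k):
        if st[i,4]>=amin:
            vv,uu=np.where(l==i);P=dep(n,np.c_[uu,vv],d);print(n,name,st[i].tolist(),ce[i].round(1),'med',np.median(P,0).round(4),'min',P.min(0).round(3),'max',P.max(0).round(3))
for n,img,d in(('top',t,dt),('side',s,ds)):
    h=cv2.cvtColor(img,cv2.COLOR_BGR2HSV)
    blobs(n,img,d,(h[...,1]<50)&(h[...,2]>(120 if n=='top' else 150)),'white',30)
    blobs(n,img,d,(h[...,0]>95)&(h[...,0]<130)&(h[...,1]>150)&(h[...,2]>60),'blue',60)
for n,d,uv in(('top',dt,[(464,228),(455,215),(475,240),(440,260),(348,232),(480,150),(257,223),(358,178)]),('side',ds,[(370,294),(360,288),(300,250),(302,211)])):
    print(n,dep(n,uv,d).round(4).tolist())
E
```

```text
top white [339, 222, 19, 19, 182] [348.1 230.6] med [0.4904 0.0526 0.0647] min [0.37  0.025 0.01 ] max [0.517 0.124 1.045]
top white [159, 318, 14, 9, 48] [165.5 321.8] med [0.2468 0.5334 0.0278] min [0.236 0.514 0.023] max [0.257 0.549 0.032]
side white [170, 54, 59, 36, 1347] [192.6  72.4] med [0.5008 1.2396 0.1858] min [-0.026 -0.983  0.179] max [0.612 1.673 0.791]
side white [92, 66, 5, 20, 50] [93.8 73. ] med [0.0522 1.5286 0.186 ] min [0.031 1.283 0.182] max [0.074 1.659 0.218]
side white [0, 77, 92, 40, 658] [ 40.8 104.8] med [-0.2128  1.0838  0.1861] min [-0.356 -0.983  0.181] max [0.009 1.665 0.791]
side white [142, 81, 5, 10, 41] [144.1  86. ] med [0.2432 1.1443 0.1856] min [0.223 1.084 0.181] max [0.26  1.229 0.188]
side white [294, 208, 17, 10, 91] [301.8 212. ] med [0.4846 0.048  0.0662] min [-0.026 -0.983  0.061] max [0.511 0.074 0.791]
side blue [321, 158, 29, 29, 459] [335.3 176.2] med [0.7241 0.2589 0.0279] min [-0.026 -0.983  0.002] max [0.778 0.317 0.791]
top [[0.5058, -0.279, 0.0057], [0.543, -0.2563, 0.0042], [0.4722, -0.3082, 0.005], [0.4167, -0.2086, -0.0028], [0.4842, 0.0535, 0.0754], [0.7239, -0.3262, 0.0441], [0.516, 0.3048, 0.0028], [0.6486, 0.0186, 0.0064]]
side [[0.5084, -0.2858, 0.007], [0.4996, -0.2537, 0.0052], [0.4387, -0.0351, 0.0002], [0.4855, 0.0455, 0.0722]]
```

View pics/crop1.png

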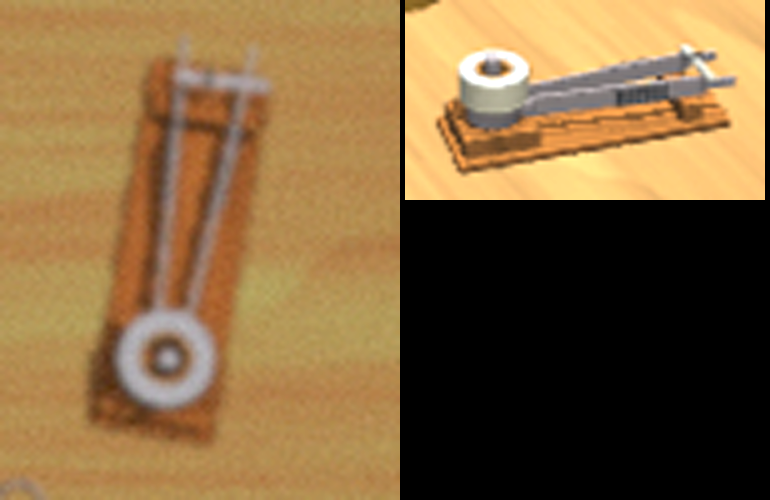

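The crop confirms it: the white roll sits on the steel spindle tip at top-view (348,231.5) and side (302,212.5). The blades run up to a gauge bar near (357,176), with tips at about (351.6,168.5) and (365.4,169.6). Next I triangulate.

```bash
cat >> h.py <<'E'
def tri(a,b):
    (o1,d1),(o2,d2)=ray('top',[a]),ray('side',[b]);d1,d2=d1[0],d2[0]
    s=np.linalg.lstsq(np.c_[d1,-d2],o2-o1,rcond=None)[0];p,q=o1+s[0]*d1,o2+s[1]*d2
    return (p+q)/2,np.linalg.norm(p-q)
E
python3 - <<'E'
from h import *
f=lambda x,y:((x+.5)/5+315-.5,(y+.5)/5+160-.5)
g=lambda x,y:((x-405+.5)/4+280-.5,(y+.5)/4+195-.5)
print('roll top',tri(f(167,358),g(494,70)),onz('top',[f(167,358)],.065))
print('spindle',tri(f(169,357),g(492,63)),onz('top',[f(169,357)],.075))
print('tips top z.04',onz('top',[f(183,42),f(252,48)],.04).round(4).tolist())
print('blades at y=200',onz('top',[f(172,200),f(218,200)],.04).round(4).tolist())
print('tip L,R side z.04',onz('side',[g(714,56),g(735,80)],.04).round(4).tolist())
print('tri tips',tri(f(183,42),g(714,56)),tri(f(252,48),g(735,80)))
print('foot corners',onz('top',[f(150,60),f(268,92),f(212,440)],.008).round(4).tolist())
# pad
for n in('top','side'):
    im=cv2.imread(f'pics/{n}0.png');D=np.load(n+'0.npy');hs=cv2.cvtColor(im,cv2.COLOR_BGR2HSV).astype(int)
    c=(464,228) if n=='top' else(370,294)
    R=30
    sub=hs[c[1]-R:c[1]+R,c[0]-R:c[0]+R]; print(n,'cork',np.median(hs[c[1]-5:c[1]+5,c[0]-5:c[0]+5].reshape(-1,3),0),'wood',np.median(hs[c[1]+28:c[1]+35,c[0]-5:c[0]+5].reshape(-1,3),0))
    lab=cv2.cvtColor(cv2.GaussianBlur(im,(5,5),0),cv2.COLOR_BGR2LAB).astype(float)
    a=np.median(lab[c[1]-8:c[1]+8,c[0]-8:c[0]+8].reshape(-1,3),0)
    b=np.median(np.r_[lab[c[1]+28:c[1]+33,c[0]-20:c[0]+20].reshape(-1,3),lab[c[1]-33:c[1]-28,c[0]-20:c[0]+20].reshape(-1,3)],0)
    m=(np.linalg.norm(lab-a,axis=2)<np.linalg.norm(lab-b,axis=2)).astype(np.uint8)
    m2=np.zeros_like(m);m2[c[1]-R:c[1]+R,c[0]-R:c[0]+R]=m[c[1]-R:c[1]+R,c[0]-R:c[0]+R]
    m2=cv2.morphologyEx(cv2.morphologyEx(m2,3,np.ones((7,7))),2,np.ones((7,7)))
    cs=max(cv2.findContours(m2,0,1)[0],key=cv2.contourArea);(x,y),ax,_=cv2.fitEllipse(cs);print(n,'pad',(x,y),ax,onz(n,[(x,y)],.005))
    if n=='top':pt=(x,y)
print(tri(pt,(x,y)))
E
```

```text
roll top (array([0.48810542, 0.05248488, 0.06354561]), np.float64(0.0008984100113016739)) [[0.48750924 0.05275763 0.065     ]]
spindle (array([0.487151  , 0.05218815, 0.07019639]), np.float64(0.0005743935414699708)) [[0.48684147 0.05243601 0.075     ]]
tips top z.04 [[0.6684, 0.0407, 0.04], [0.6652, 0.0021, 0.04]]
blades at y=200 [[0.5779, 0.0476, 0.04], [0.5781, 0.0223, 0.04]]
tip L,R side z.04 [[0.6657, 0.0271, 0.04], [0.6614, -0.0094, 0.04]]
tri tips (array([0.67246369, 0.0393876 , 0.03088868]), np.float64(0.002872397139564347)) (array([0.6680339 , 0.00088911, 0.03206683]), np.float64(0.0010281929997315658))
foot corners [[0.6669, 0.0572, 0.008], [0.6484, -0.0106, 0.008], [0.4489, 0.024, 0.008]]
top cork [ 14.  163.  124.5] wood [ 21. 129. 137.]
top pad (463.08343505859375, 227.20648193359375) (40.77581787109375, 43.55667495727539) [[ 0.5081272  -0.27679745  0.005     ]]
side cork [ 15. 146. 178.] wood [ 18. 134. 207.]
side pad (369.0062561035156, 294.9652099609375) (33.54297637939453, 48.26749801635742) [[ 0.50564231 -0.2858408   0.005     ]]
(array([ 0.50959494, -0.27971379, -0.00180597]), np.float64(0.001221135832665512))
```

step_arm:
  series:
    - [20,-38,-6,0,0,0.012,0]
    - [20,-38,-6,0,0,0.012,0]
    - [20,-38,-6,0,0,0.012,0]
    - [20,-38,-6,0,0,0.012,0]
    - [20,-38,-6,0,0,0.012,0]
    - [20,-38,-6,0,0,0.012,0]
    - [20,-38,-6,0,0,0.012,0]
    - [20,-38,-6,0,0,0.012,0]
    - [20,-38,-6,0,0,0.012,0]
    - [20,-38,-6,0,0,0.012,0]
    - [20,-38,-6,0,0,0.012,0]
    - [20,-38,-6,0,0,0.012,0]
    - [20,-38,-6,0,0,0.012,0]
    - [18,-41,-6,0,0,0.012,0]
    - [0,0,0,0,0,0,0]
    - [0,0,0,0,0,0,0]
  force: 12

```text
clock: 1.7
tool_pos: [0.4874, 0.0527, 0.1543]
eef_rot: [0.088, 0.996, -0.0, -0.0]
contact_force: [-0.1, 0.6, 0.6]
opening: 0.997
finger_force: 0.0
```

```bash
python3 - <<'E'
from h import *
from scipy.spatial.transform import Rotation as R
s=r.get_state();print(s['clock'],s['q'].round(3),s['tool_pos'].round(4),R.from_quat(s['eef_rot']).as_matrix().round(4).tolist(),s['contact_force'].round(2),s['opening'])
p,d=snap('side','side1.png')
p=p[90:260,230:400];cv2.imwrite('pics/crop2.png',cv2.resize(p,None,fx=3.5,fy=3.5,interpolation=2))
E
```

```text
1.7 [-0.011  0.667 -0.305  2.043  0.405  0.49   0.779] [0.4874 0.0527 0.1543] [[-0.9844, 0.1761, -0.0008], [0.1761, 0.9844, 0.0], [0.0008, -0.0001, -1.0]] [-0.1   0.62  0.62] 0.9966908152832451
```

View pics/crop2.png

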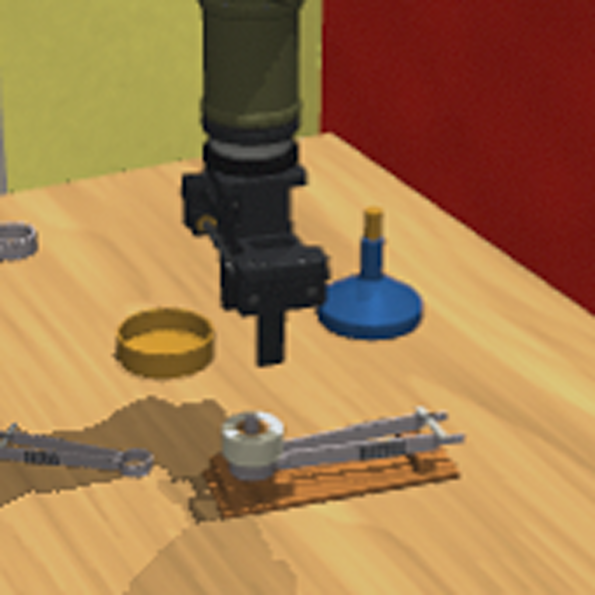

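The picture shows the gripper above the spindle (tip at crop (270,360)) with the roll at (252,440) undisturbed, so I descend and grip.

step_arm:
  series:
    - [0,0,-28,0,0,0,0]
    - [0,0,-28,0,0,0,0]
    - [0,0,-24,0,0,0,0]
    - [0,0,-15,0,0,0,0]
    - [0,0,-10,0,0,0,0]
    - [0,0,-5,0,0,0,0]
    - [0,0,0,0,0,0,1]
    - [0,0,0,0,0,0,1]
    - [0,0,0,0,0,0,1]
    - [0,0,0,0,0,0,1]
    - [0,0,0,0,0,0,1]
    - [0,0,0,0,0,0,1]
  force: 12

```text
clock: 2.95
tool_pos: [0.4877, 0.0538, 0.0451]
eef_rot: [0.087, 0.996, 0.0, 0.0]
contact_force: [0.6, 0.9, 4.0]
opening: 0.575
finger_force: 12.0
```

step_arm:
  series:
    - [0,0,3,0,0,0,1]
    - [0,0,6,0,0,0,1]
    - [0,0,10,0,0,0,1]
    - [0,0,12,0,0,0,1]
    - [0,0,15,0,0,0,1]
    - [0,0,20,0,0,0,1]
    - [0,0,20,0,0,0,1]
    - [0,0,10,0,0,0,1]
    - [0,0,0,0,0,0,1]

```text
clock: 3.85
tool_pos: [0.4883, 0.0539, 0.1422]
eef_rot: [0.087, 0.996, 0.0, 0.001]
contact_force: [0.4, 0.4, -0.8]
opening: 0.58
finger_force: 12.0
```

```bash
python3 - <<'E'
from h import *
p,d=snap('side','side2.png')
p=p[110:260,250:400];cv2.imwrite('pics/crop3.png',cv2.resize(p,None,fx=4,fy=4,interpolation=2))
E
```

```text
(no output)
```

View pics/crop3.png

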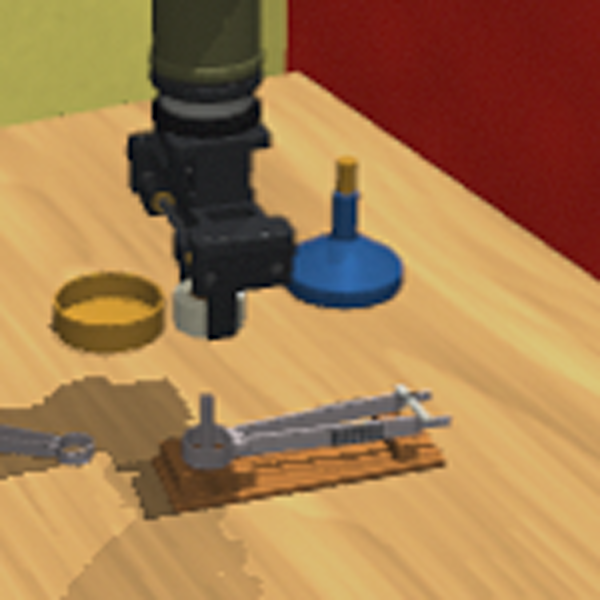

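The roll is held at (208,308) in the crop, clear of the bare spindle at (207,410), and the tweezers are undisturbed.

step_arm:
  series:
    - [0,-10,0,0,0,0,1]
    - [2,-30,0,0,0,0,1]
    - [3,-40,0,0,0,0,1]
    - [3,-45,0,0,0,0,1]
    - [3,-45,0,0,0,0,1]
    - [3,-45,0,0,0,0,1]
    - [3,-45,-5,0,0,0,1]
    - [2,-40,-10,0,0,0,1]
    - [1,-25,-25,0,0,0,1]
    - [0,-9,-30,0,0,0,1]
    - [0,0,-30,0,0,0,1]
    - [0,0,-15,0,0,0,1]
    - [0,0,-5,0,0,0,1]
    - [0,0,0,0,0,0,1]
    - [0,0,0,0,0,0,1]

```text
clock: 5.4
tool_pos: [0.5082, -0.28, 0.0217]
eef_rot: [0.086, 0.996, -0.0, 0.001]
contact_force: [-0.1, 0.2, -0.8]
opening: 0.575
finger_force: 12.0
```

step_arm:
  series:
    - [0,0,-4,0,0,0,1]
    - [0,0,-4,0,0,0,1]
    - [0,0,-1,0,0,0,1]
    - [0,0,0,0,0,0,1]

```text
clock: 5.8
tool_pos: [0.5074, -0.2801, 0.0117]
eef_rot: [0.087, 0.996, 0.0, -0.0]
contact_force: [0.2, -0.2, 0.2]
opening: 0.575
finger_force: 12.0
```

step_arm:
  series:
    - [0,0,-1,0,0,0,1]
    - [0,0,0,0,0,0,1]
    - [0,0,0,0,0,0,0.2]
    - [0,0,0,0,0,0,0.2]
    - [0,0,0,0,0,0,0]
    - [0,0,0,0,0,0,0]
    - [0,0,0,0,0,0,0]
    - [0,0,15,0,0,0,0]
    - [0,0,30,0,0,0,0]
    - [0,0,40,0,0,0,0]
    - [0,0,40,0,0,0,0]
    - [0,30,10,0,0,0,0]
    - [0,45,0,0,0,0,0]
    - [0,45,0,0,0,0,0]
    - [0,30,0,0,0,0,0]
    - [0,0,0,0,0,0,0]

```text
clock: 7.4
tool_pos: [0.5082, -0.1241, 0.1473]
eef_rot: [0.082, 0.997, 0.002, 0.001]
contact_force: [0.2, 0.1, -0.2]
opening: 1.002
finger_force: 0.0
```

```bash
python3 - <<'E'
from h import *
t,dt=snap('top','top2.png');s,ds=snap('side','side3.png')
hs=cv2.cvtColor(t,cv2.COLOR_BGR2HSV)
m=((hs[...,1]<60)&(hs[...,2]>110)).astype(np.uint8);m[:,:440]=0;m[:190]=0;m[260:]=0;m[:,500:]=0
vv,uu=np.where(m);u=((uu.min()+uu.max())/2,(vv.min()+vv.max())/2);print(m.sum(),u,onz('top',[u],.03))
P=dep('top',np.c_[uu,vv],dt);print('z',np.percentile(P[:,2],[10,50,90]))
c=np.zeros((560,800,3),np.uint8)
c[:560,:400]=cv2.resize(t[150:262,310:390],(400,560),interpolation=2)
c[:280,400:]=cv2.resize(s[180:250,280:380],(400,280),interpolation=2)
c[280:560,400:]=cv2.resize(s[255:325,320:420],(400,280),interpolation=2)
cv2.imwrite('pics/crop4.png',cv2.convertScaleAbs(c,alpha=1.2))
E
```

```text
Traceback (most recent call last):
ValueError: zero-size array to reduction operation minimum which has no identity
```

```bash
python3 - <<'E'
from h import *
t=cv2.imread('pics/top2.png');s=cv2.imread('pics/side3.png')
c=np.zeros((560,800,3),np.uint8)
c[:560,:400]=cv2.resize(t[150:262,310:390],(400,560),interpolation=2)
c[:280,400:]=cv2.resize(s[180:250,280:380],(400,280),interpolation=2)
c[280:560,400:600]=cv2.resize(s[255:325,340:390],(200,280),interpolation=2)
c[280:560,600:]=cv2.resize(t[192:262,440:490],(200,280),interpolation=2)
cv2.imwrite('pics/crop4.png',cv2.convertScaleAbs(c,alpha=1.2))
E
```

```text
(no output)
```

View pics/crop4.png

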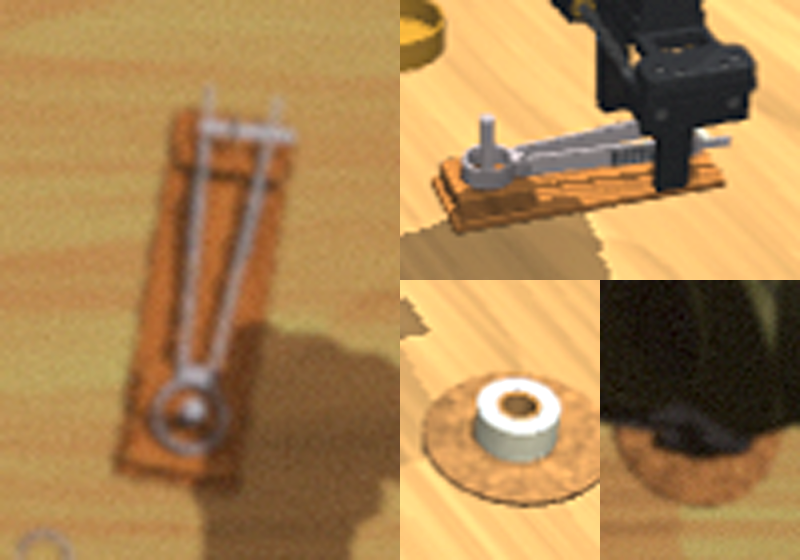

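The roll lies flat and centred on the pad at side (369.5,286). The free tweezers have their eye at crop (190,412), tips at (208,88) and (277,97), and blades parallel to the stand.

```bash
python3 - <<'E'
from h import *
f=lambda x,y:((x+.5)/5+310-.5,(y+.5)/5+150-.5)
g=lambda x,y:((x+.5)/4+250-.5,(y+.5)/4+110-.5)
print('roll',onz('side',[((118.5)/4+340-.5,125.5/4+255-.5)],.03))
E_,L,R_=onz('top',[f(190,412),f(208,88),f(277,97)],.04)
print('eye',E_,'tips',L,R_)
M=(L+R_)/2;d=(M-E_)[:2];print('len',np.linalg.norm(d),'yaw',np.arctan2(d[1],d[0]))
u=d/np.linalg.norm(d);print('grip',E_[:2]+.112*u)
b=onz('top',[f(196,220),f(245,220)],.04);print('blades',b,'mid',b.mean(0),'along',(b.mean(0)[:2]-E_[:2])@u)
# near plate centre in side crop3 (front=-y blade outer face)
q=onz('side',[g(331,438),g(385,432)],.032);print('plate',q,'mid',q.mean(0),'along',(q.mean(0)[:2]-E_[:2])@u,'across',np.cross(u,q.mean(0)[:2]-E_[:2]))
print('tri eye',tri(f(190,412),g(208,436)), 'tips',tri(f(208,88),g(432,396)),tri(f(277,97),g(452,420)))
E
```

```text
roll [[ 0.507262   -0.28059715  0.03      ]]
eye [0.48832888 0.05203648 0.04      ] tips [0.67070822 0.04070558 0.04      ] [0.66579076 0.00205724 0.04      ]
len 0.1825134520363163 yaw -0.1687605287079653
grip [0.59873777 0.03322489]
blades [[0.59477909 0.04802571 0.04      ]
 [0.59499784 0.02093833 0.04      ]] mid [0.59488846 0.03448202 0.04      ] along 0.10799422870662176
plate [[0.57491573 0.02051674 0.032     ]
 [0.61547175 0.00916326 0.032     ]] mid [0.59519374 0.01484    0.032     ] along 0.111594252097638 across -0.01871897102826093
tri eye (array([0.48790826, 0.05222997, 0.04110344]), np.float64(0.000618929141285849)) tips (array([0.67511705, 0.03927024, 0.03017832]), np.float64(0.0030486247386973136)) (array([6.69178819e-01, 6.37549950e-04, 3.17180239e-02]), np.float64(0.0019745888754205336))<stdin>:11: DeprecationWarning: Arrays of 2-dimensional vectors are deprecated. Use arrays of 3-dimensional vectors instead. (deprecated in NumPy 2.0)
```

step_arm:
  series:
    - [18,31,0,0,0,0,0]
    - [18,32,0,0,0,0,0]
    - [18,31,0,0,0,0,0]
    - [18,32,0,0,0,0,0]
    - [18,31,0,0,0,0,0]
    - [0,0,-30,0,0,0,0]
    - [0,0,-30,0,0,0,0]
    - [0,0,-15,0,0,0,0]
    - [0,0,0,0,0,0,0]
    - [0,0,0,0,0,0,0]
  force: 20

```text
clock: 8.5
tool_pos: [0.598, 0.0258, 0.0714]
eef_rot: [0.088, 0.996, -0.0, 0.0]
contact_force: [-0.7, -0.6, 0.4]
opening: 1.002
finger_force: 0.0
```

step_arm:
  series:
    - [0,7.5,0,0,0,0,0]
    - [0,0,-15,0,0,0,0]
    - [0,0,-15,0,0,0,0]
    - [0,0,-15,0,0,0,0]
    - [0,0,-7,0,0,0,0]
    - [0,0,-4,0,0,0,0]
    - [0,0,0,0,0,0,0]
    - [0,0,0,0,0,0,0.4]
    - [0,0,0,0,0,0,0.5]
    - [0,0,0,0,0,0,0.55]
    - [0,0,0,0,0,0,0.58]
    - [0,0,0,0,0,0,0.58]
    - [0,0,0,0,0,0,0.58]

```text
clock: 9.8
tool_pos: [0.5975, 0.0344, 0.0148]
eef_rot: [0.087, 0.996, 0.0, 0.0]
contact_force: [0.8, -0.1, -1.1]
opening: 0.482
finger_force: 0.0
```

step_arm:
  series:
    - [0,0,0,0,0,0,0.58]
    - [0,0,0,0,0,0,0.58]
    - [0,0,0,0,0,0,0.58]
    - [0,0,0,0,0,0,0.58]

```text
clock: 10.2
tool_pos: [0.5974, 0.0341, 0.0148]
eef_rot: [0.087, 0.996, -0.0, -0.0]
contact_force: [0.6, -1.3, 0.6]
opening: 0.424
finger_force: 0.5
```

step_arm:
  series:
    - [0,0,0,0,0,0,0.61]
    - [0,0,0,0,0,0,0.61]
    - [0,0,0,0,0,0,0.61]
    - [0,0,0,0,0,0,0.64]
    - [0,0,0,0,0,0,0.64]
    - [0,0,0,0,0,0,0.64]
    - [0,0,0,0,0,0,0.64]
    - [0,0,0,0,0,0,0.64]

```text
clock: 11.0
tool_pos: [0.5975, 0.0343, 0.0148]
eef_rot: [0.087, 0.996, 0.0, 0.0]
contact_force: [-0.3, -0.9, 0.5]
opening: 0.358
finger_force: 5.7
```

step_arm:
  series:
    - [0,0,3,0,0,0,0.66]
    - [0,0,5,0,0,0,0.66]
    - [0,0,8,0,0,0,0.66]
    - [0,0,10,0,0,0,0.66]
    - [0,0,10,0,0,0,0.66]
    - [0,0,12,0,0,0,0.66]
    - [0,0,12,0,0,0,0.66]
    - [0,0,12,0,0,0,0.66]
    - [0,0,10,0,0,0,0.66]
    - [0,0,8,0,0,0,0.66]
    - [0,0,5,0,0,0,0.66]
    - [0,0,0,0,0,0,0.66]
    - [0,0,0,0,0,0,0.66]

```text
clock: 12.3
tool_pos: [0.5973, 0.0343, 0.1095]
eef_rot: [0.087, 0.996, -0.0, -0.0]
contact_force: [0.2, -0.1, -0.9]
opening: 0.343
finger_force: 5.7
```

```bash
python3 - <<'E'
from h import *
t,dt=snap('top','top3.png');s,ds=snap('side','side4.png')
c=np.zeros((600,800,3),np.uint8)
c[:600,:400]=cv2.resize(t[150:262,315:390],(400,600),interpolation=2)
c[:400,400:]=cv2.resize(s[130:250,270:390],(400,400),interpolation=2)
cv2.imwrite('pics/crop5.png',cv2.convertScaleAbs(c,alpha=1.2))
E
```

```text
(no output)
```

View pics/crop5.png

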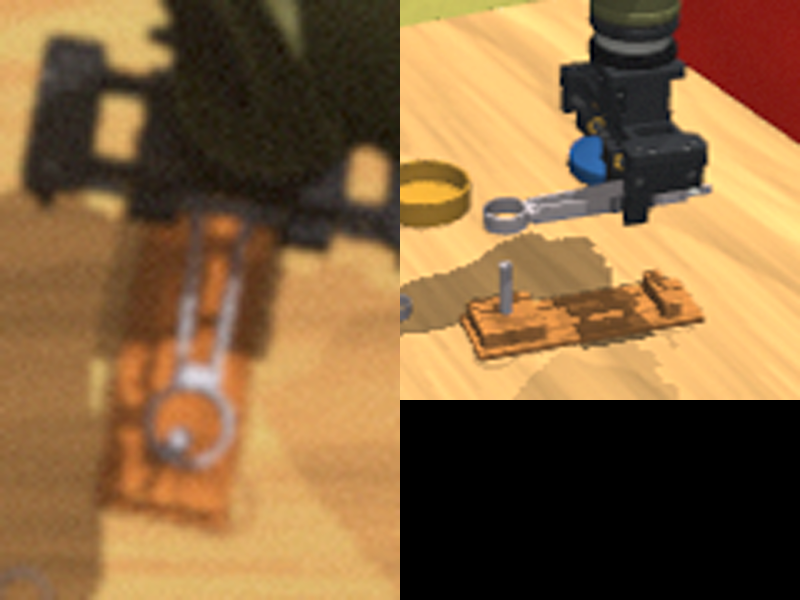

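The tweezers are held level and clear: the eye is at crop (505,213), well above the spindle top at (505,265). The fingers hide the tips, so I turn the tool to show them to the side camera and squeeze gradually.

step_arm:
  series:
    - [0,0,2,0,0,-0.06,0.66]
    - [0,0,3,0,0,-0.1,0.68]
    - [0,0,3,0,0,-0.12,0.68]
    - [0,0,3,0,0,-0.12,0.69]
    - [0,0,3,0,0,-0.12,0.7]
    - [0,0,3,0,0,-0.12,0.7]
    - [0,0,3,0,0,-0.1,0.71]
    - [0,0,0,0,0,-0.06,0.72]
    - [0,0,0,0,0,0,0.72]
    - [0,0,0,0,0,0,0.72]
    - [0,0,0,0,0,0,0.72]
    - [0,0,0,0,0,0,0.72]

```text
clock: 13.6
tool_pos: [0.5974, 0.0343, 0.1295]
eef_rot: [0.468, 0.884, -0.0, -0.0]
contact_force: [0.3, 0.9, -0.7]
opening: 0.278
finger_force: 7.6
```

```bash
python3 - <<'E'
from h import *
t,dt=snap('top','top4.png');s,ds=snap('side','side5.png')
print(r.get_state()['q'].round(2))
c=np.zeros((500,800,3),np.uint8)
c[:500,:300]=cv2.resize(t[150:250,325:385],(300,500),interpolation=2)
c[:400,300:]=cv2.resize(s[150:230,290:390],(500,400),interpolation=2)
cv2.imwrite('pics/crop6.png',cv2.convertScaleAbs(c,alpha=1.2))
E
```

```text
[-0.06  0.8  -0.14  1.74  0.17  0.61  0.3 ]
```

View pics/crop6.png

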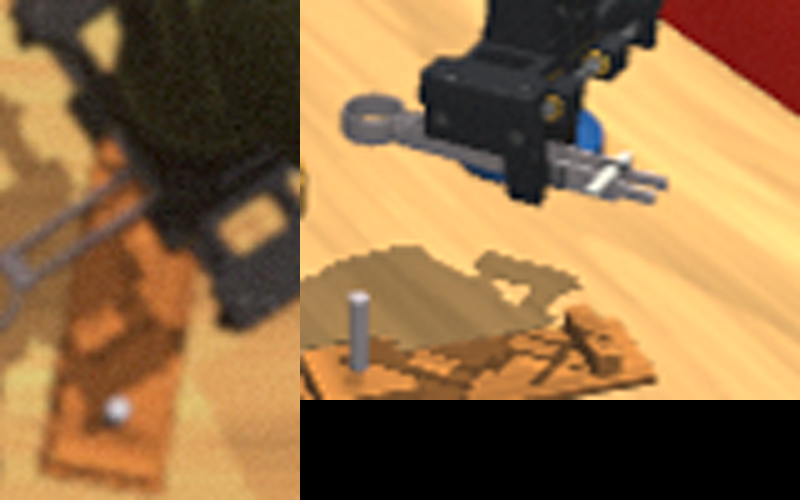

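The tips now show at crop (667,182) and (655,200), with the bar at (608,172). At 24.5 mm width the predicted gap is about 16 mm, so I squeeze on to the mark.

step_arm:
  series:
    - [0,0,0,0,0,0,0.73]
    - [0,0,0,0,0,0,0.735]
    - [0,0,0,0,0,0,0.74]
    - [0,0,0,0,0,0,0.743]
    - [0,0,0,0,0,0,0.743]
    - [0,0,0,0,0,0,0.743]
    - [0,0,0,0,0,0,0.743]
    - [0,0,0,0,0,0,0.743]

```text
clock: 14.5
tool_pos: [0.5975, 0.0344, 0.1298]
eef_rot: [0.468, 0.884, 0.0, 0.0]
contact_force: [-0.4, -1.0, -0.6]
opening: 0.262
finger_force: 8.7
```

```bash
python3 - <<'E'
from h import *
s,ds=snap('side','side6.png')
cv2.imwrite('pics/crop7.png',cv2.convertScaleAbs(cv2.resize(s[172:202,390-60:430],(800,240),interpolation=2),alpha=1.2)) if 0 else cv2.imwrite('pics/crop7.png',cv2.convertScaleAbs(cv2.resize(s[170:200,390-60:430-60],(800,600),interpolation=2),alpha=1.2))
E
```

```text
(no output)
```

View pics/crop7.png

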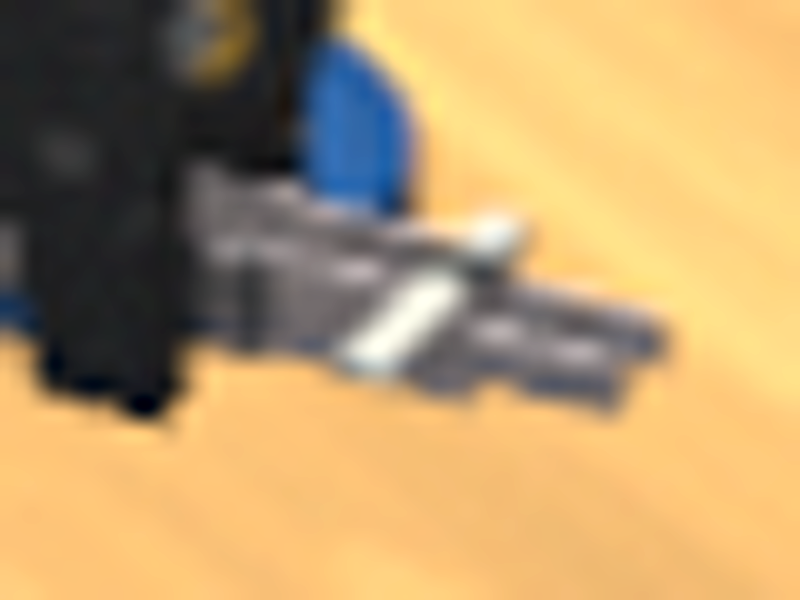

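```bash
python3 - <<'E'
from h import *
f=lambda x,y:((x+.5)/20+330-.5,(y+.5)/20+170-.5)
from scipy.spatial.transform import Rotation as R
s=r.get_state();M=R.from_quat(s['eef_rot']).as_matrix();print(s['opening'],s['finger_force'])
u=-M[:,0];v=M[:,1]
u=u*np.sign(u[0]);v=np.cross([0,0,1],u)
def loc(P):
    d=P-np.array([.5975,.0344,0]);return [(round(float(x@u)*1e3,1),round(float(x@v)*1e3,1)) for x in d]
print('tips top',loc(onz('side',[f(662,318),f(625,362),f(600,350),f(655,360),f(610,408)],.155)))
print('tips bottom',loc(onz('side',[f(655,360),f(612,408)],.139)))
print('bar near end, white/rib edge, rib/white edge, far end',loc(onz('side',[f(365,360),f(455,283),f(490,255),f(510,225)],.159)))
E
```

```text
0.25418449407764415 8.712528340984136
tips top [(77.0, 1.8), (77.4, -12.8), (73.0, -11.3), (81.0, -10.2), (80.8, -26.1)]
tips bottom [(70.6, 17.0), (70.7, 0.8)]
bar near end, white/rib edge, rib/white edge, far end [(47.7, -36.8), (49.7, -9.9), (50.7, 0.2), (49.5, 10.0)]
```

The rib lies over the near blade at about (480,265). The blade tops are about 15 mm apart including blade thickness, so the gap is about 12–14 mm. I squeeze slightly more to centre it, then hold for a few seconds.

step_arm:
  series:
    - [0,0,0,0,0,0,0.747]
    - [0,0,0,0,0,0,0.75]
    - [0,0,0,0,0,0,0.752]
    - [0,0,0,0,0,0,0.752]
    - [0,0,0,0,0,0,0.752]
    - [0,0,0,0,0,0,0.752]
    - [0,0,0,0,0,0,0.752]
    - [0,0,0,0,0,0,0.752]
    - [0,0,0,0,0,0,0.752]
    - [0,0,0,0,0,0,0.752]

```text
clock: 15.55
tool_pos: [0.5975, 0.0344, 0.1297]
eef_rot: [0.468, 0.884, 0.0, 0.0]
contact_force: [-0.5, -0.9, -1.2]
opening: 0.251
finger_force: 9.2
```

step_arm:
  series:
    - [0,0,0,0,0,0,0.752]
    - [0,0,0,0,0,0,0.752]
    - [0,0,0,0,0,0,0.752]
    - [0,0,0,0,0,0,0.752]
    - [0,0,0,0,0,0,0.752]
    - [0,0,0,0,0,0,0.752]
    - [0,0,0,0,0,0,0.752]
    - [0,0,0,0,0,0,0.752]
    - [0,0,0,0,0,0,0.752]
    - [0,0,0,0,0,0,0.752]
    - [0,0,0,0,0,0,0.752]
    - [0,0,0,0,0,0,0.752]
    - [0,0,0,0,0,0,0.752]
    - [0,0,0,0,0,0,0.752]
    - [0,0,0,0,0,0,0.752]
    - [0,0,0,0,0,0,0.752]
    - [0,0,0,0,0,0,0.752]
    - [0,0,0,0,0,0,0.752]
    - [0,0,0,0,0,0,0.752]
    - [0,0,0,0,0,0,0.752]

```text
clock: 17.55
tool_pos: [0.5975, 0.0344, 0.1297]
eef_rot: [0.468, 0.884, 0.0, -0.0]
contact_force: [-1.0, 0.2, -1.4]
opening: 0.251
finger_force: 9.2
```

```bash
python3 - <<'E'
from h import *
o=[]
for i in range(12):
    s,_=snap('side','side7.png' if i==0 else None);a=r.get_state();o.append((a['opening'],a['finger_force']))
print(np.mean(o,0),np.std(o,0),a['clock'])
cv2.imwrite('pics/crop8.png',cv2.convertScaleAbs(np.hstack([cv2.resize(s[150:210,290:370],(480,360),interpolation=2),cv2.resize(s[255:325,340:400],(309,360),interpolation=2)]),alpha=1.2))
E
```

```text
[0.2501508  9.19098282] [1.26059152e-03 3.96008521e-05] 18.15
```

View pics/crop8.png

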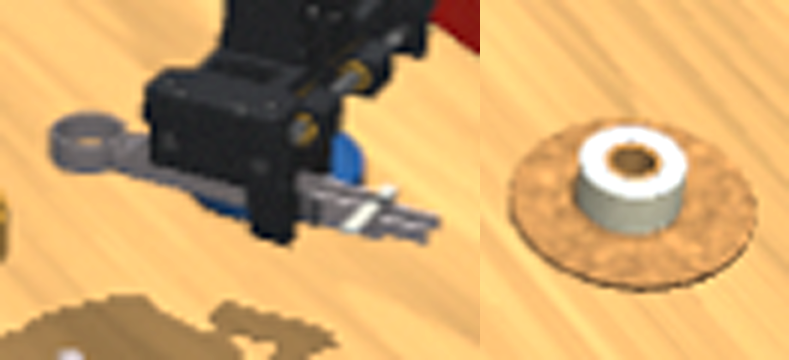

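The tweezers are held level with the eye at (87,140). Width is 22.0 mm and force 9.2 N, so the gap is about 11–12 mm. The roll lies flat on the pad at (632,175). Handing in.

```bash
python3 -c "
from plant import r
print(r.finish_job())"
```

```text
the job is handed in; nothing more can be done
None
```

The job is handed in: the roll lies flat on the cork pad, and the tweezers are still held clear above the spindle with the tips about 11–12 mm apart, worked out from the grip width and force; no verdict came back.

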